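# Raise the drop barrier of the weld coupon feed and push the coupon home

## Robot

A 6-joint arm with a two-finger parallel gripper is mounted at the origin on a cart in front of the work surface, level with it; the furniture and walls round the work are solid. World frame = base frame: x ahead of the robot, y to its left, z up, the work surface at z = 0. Lengths are in m, angles in rad, forces in N, time in s.
With the tool pointing down it reaches from about 0.35 to 1 m from the base axis. Payload 7.1 kg.
Tool frame: the origin (TCP) lies between the finger pads; the fingertips stand 22 mm ahead of it and the grasp point (between the pads) lies 3 mm ahead of it; x points along the fingers, y is the direction in which the jaws open and shut, and the axes are right-handed (so a half turn about x gives the same grasp; the last joint's range is limited). The gripper opens to 85 mm and grips with 20 to 120 N. Pads are 22 mm wide; open, the fingers measure 114 mm over their backs; the gripper's body (76 mm by 85 mm) begins 54 mm behind the grasp point. The pads swing forward as they close: fully open they stand 13 mm farther back than shut.
Start: joints at [-1.351, 0.423, 1.63, -0, 1.089, -0.019], TCP at [0.148, -0.607, 0.253] pointing down, gripper open.
Joint ranges: [-3, 3], [-0.9, 2.11], [0.09, 2.58], [-1.31, 4.45], [0.11, 2.69], [-2.54, 2.54]. Speed limits (rad/s): [2.39, 2.39, 3.01, 3.14, 3.14, 3.14].

## Interface

Orientations are given as a rotation vector (axis times angle).
In Python, from rig import manip gives the robot as it stands. The module is installed in compiled form; this text tells all that it offers. Calls block until the motion is done:
- manip.move_to(position, orientation): joint-space move of the TCP to a pose.
- manip.servo_line(position, orientation=None, rate=0.15): straight line of the TCP; orientation=None keeps the orientation; rate is the mean speed in m/s.
- manip.set_joints(angles): joint-space move.
- manip.command_gripper(opening, f_grip=None): finger opening in m; f_grip is the grip in N (None keeps the last); returns when the fingers have stopped.
- manip.hold(seconds).
- manip.solve_ik(position, orientation): joint angles nearest the present ones, or None.
- manip.camera(name): name is "scene" or "top" or "wrist"; returns a dict with "image" (384x512x3 uint8, red, green, blue), "fx", "fy", "cx", "cy" (pixels), "k1" (the pictures are not rectified: a ray, as slopes to the right and down, at radius r is drawn at 1 + k1 r^2 times it, then the intrinsics apply), "cam_to_world" (4x4, takes a point from camera to world coordinates); the wrist camera has in their place "mount" (4x4, takes a point from camera to tool coordinates, whose origin is the TCP and whose axes are the tool frame's). Camera axes: x right, y down, z forward; pixel columns grow to the right and rows downward; lengths in m; the calibration is good to about 2 mm. A picture is of the moment at which its call begins: read the wrist's pose just before it. There is no depth.
A pose or a line that the arm cannot do raises manip.IKError and nothing moves.
- manip.sign_off(): hands the job in, once; it reports no verdict.
Readings, each from a call of its own:
- manip.get_time(): time.
- manip.get_joint_positions(): joint angles.
- manip.get_joint_vel(): joint speeds.
- manip.get_tau(): joint torques, N m.
- manip.get_position(): TCP position.
- manip.get_ee_rot(): TCP orientation.
- manip.get_contact_force(): force on the tool from outside, world axes, zero at the start.
- manip.get_torque(): the same for the moment, N m.
- manip.get_width(): finger opening in m.
Only numpy, scipy, OpenCV 4.12 (cv2) and the standard library are available. Lean on these libraries where they do the work, as an engineer would, in place of code of your own. Each camera call takes 0.05 s, during which the arm holds its last target. There are 200 camera calls.

## Task

Push the counterweighted barrier arm of the coupon feed jig up past its balance point, so that it stays raised by itself against its buffer. Then push the tee-shaped weld coupon along the channel, under the raised arm, until it is fully home against the end stop. Only push: do not lift the coupon, and leave the other things on the bench where they are.

Things in the scene. Friction and masses are not known exactly. Their poses are not given: they have to be found in the camera images.
- jig: Grey base plate fixed to the bench, x -110..110, y -190..190 mm in its frame, 10 mm thick; origin on the bench (z=0). +x points away from the robot, turned by -0.28 to 0.14 rad. Feed channel along y, centre x=-25, between rails 12 mm high, inner faces 82 mm apart, flared at the +y (infeed) end, y=125. Coupon is fed to -y. Bearing cheeks at x 48..82, y -135..-90, 96 high.
- barrier (a joint): Angle of the barrier arm on its shaft, rad. 0 = lowered (boom level across the channel); grows as the boom rises, to 1.75 at its stop. Released below about 0.7 it falls back to 0, above about 0.8 it falls on to 1.75 and stays. One rigid arm, about 0.55 kg: a boom with gate tongue, and beside it a lever with counterweight at its head; raising the boom swings the lever to the jig's +x.
- counterweight (a point): Centre of the counterweight on the lever's head: dark steel cylinder, 42 mm diameter, 46 long, axis along the jig's y. Jig frame, mm: lowered x=27, y=-160, z=183; at balance about x=108, z=181; raised about x=173, z=99. Pushing it level to +x raises the boom: 3 to 6 N at the start, falling to none at balance, after which it falls away.
- pivot (a point): Point on the shaft's axis (along the jig's y) in the lever's plane: x=65, y=-160, z=80 mm in the jig frame. The lever is a 12 mm round bar, 110 mm from here to the counterweight's centre, lowered leaning 20 degrees from vertical towards -x (the robot). A buffer post 78 mm high stands behind it at x=100, y=-160.
- boom_tip (a point): Free end of the aluminium boom (165 mm from the shaft, 24 wide, 12 thick, in the plane y=-65 mm of the jig). Lowered it lies 80 mm above the bench at x=-100, on the robot's side of the channel, on a 12 mm rest post at x=-90. A gate tongue 50 mm wide hangs from the boom into the channel, to 15 mm above the bench, and blocks the coupon.
- stop_face (a point): Foot of the end stop's face, on top of the base plate: x=-25, y=-150, z=10 mm in the jig frame. The stop is a dark bar across the channel's -y end, 32 mm high. The coupon is home when its leading end touches it.
- coupon: Loose steel tee coupon, 0.6 kg, 207 mm long, lying in the channel along the jig's y: flange 76 wide, 6 thick, with an upright web 7 thick (x -7..0) to 24 mm height. Origin amid its underside, 10 mm above the bench. Leading (-y) end and trailing (+y) web end are each 104 mm from the origin (flange trails to 98). Starts just short of the gate; slides at 4 to 10 N; home, its origin is at jig y=-46.
- magnet: Bystander: red triangular welding magnet, 66x96x17 mm, lying on the jig's base behind the channel near the infeed end. Origin at its underside.
- earplug_pot: Bystander: round pot with orange lid, 50 mm wide, 42 mm high, on the bench to the left.
- steel_cup: Bystander: steel cup, 65 mm wide, 64 mm high, on the bench at the far right.
- mig_pliers: Bystander: red-handled pliers, 239 mm long, at the front right of the bench.
- tape: Bystander: yellow tape measure, 33x81x64 mm, standing on the bench to the left.

How it is judged:
On the way, in this order (a step that is already met when the one before it is completed fails the run):
1. the barrier arm stands raised (over 1.5 rad) with the robot off it (value of joint barrier above 1.5 rad and contact force between each of the arm, the fingers and barrier below 0.5 N), for 0.2 s.
2. the coupon is home against the end stop (value of joint barrier above 1.5 rad and y of coupon in the frame of jig below -0.041 m), for 0.2 s.
At the end, for the whole second after the job is handed in: The barrier arm stays raised by itself (joint over 1.5 rad), and the coupon lies flat and straight in the channel (within 0.08 rad), at rest, its leading end within 5 mm of the end stop (all of step 2 and y of coupon in the frame of jig above -0.052 m and angle between the y axis of coupon and the y axis of jig, either way round below 0.08 rad and angle between coupon's own z axis and vertical below 0.08 rad and height (world z) of coupon below 0.015 m and linear speed of coupon below 0.01 m/s); the robot touches nothing.
It fails at once if the coupon is lifted (underside more than 15 mm above the base plate) or tipped over 0.3 rad (height (world z) of coupon above 0.025 m or angle between coupon's own z axis and vertical above 0.3 rad).
It fails at once if another thing on the bench is moved by more than 30 mm (distance of any of earplug_pot, steel_cup, mig_pliers, magnet, tape from where it was at the start of the episode above 0.03 m).
It also fails if it takes over 51 s, if anything falls off the work surface, if the arm or the gripper's body presses on something with over 40 N, if the wrist force passes 120 N, or if a joint passes its speed limit or range.

## Working session

There is one attempt and no reset: what is moved stays moved. The work goes in short steps, each a Python script; the robot and the scene stay as the last script left them, time stands still between calls to the robot, and variables do not carry over. Pictures are saved under pics/ and viewed, on a budget of 10 in all, crops included, one or two more only if the job needs it, and the job is handed in when it is done.

```bash
mkdir -p pics; python3 - <<'E'
from rig import manip
import cv2,numpy as np,pickle
d={}
for n in("scene","top"):
    c=manip.camera(n);d[n]=c
    cv2.imwrite(f"pics/{n}0.png",cv2.resize(c["image"][:,:,::-1],(768,576),interpolation=cv2.INTER_CUBIC))
    print(n,c["fx"],c["cx"],c["cy"],c["k1"],np.round(c["cam_to_world"],3).tolist())
pickle.dump(d,open("cams.pkl","wb"))
print(manip.get_ee_rot(),manip.get_time())
E
```

```text
scene 475.50473105214013 251.33363824293966 194.16003413330452 -0.04989572007039103 [[-0.783, -0.379, 0.493, -0.266], [-0.622, 0.447, -0.643, 1.098], [0.023, -0.81, -0.586, 1.067], [0.0, 0.0, 0.0, 1.0]]
top 430.50243878848903 259.38143747565493 188.62822777220595 -0.09582172942129487 [[-0.021, -0.991, 0.135, 0.344], [-1.0, 0.021, 0.002, 0.03], [-0.004, -0.135, -0.991, 1.775], [0.0, 0.0, 0.0, 1.0]]
[ 2.09506823  0.25289058 -2.09546889] 0.1
```

View pics/scene0.png

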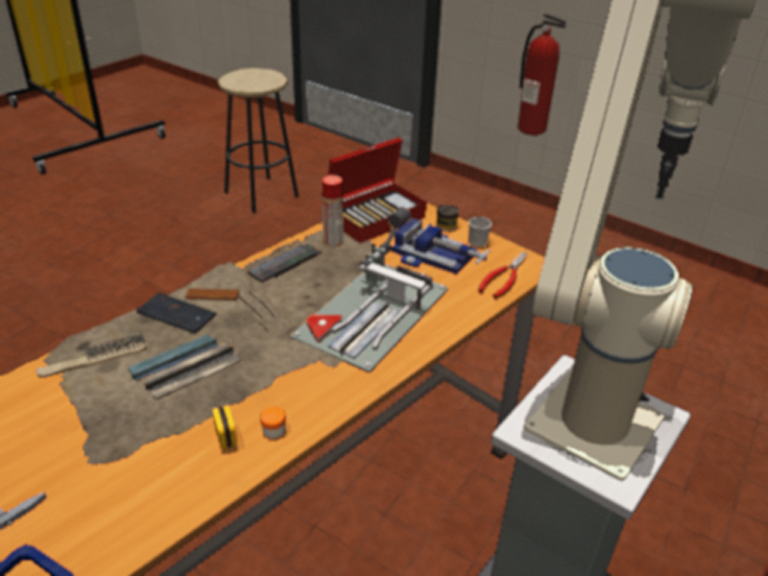

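View pics/top0.png

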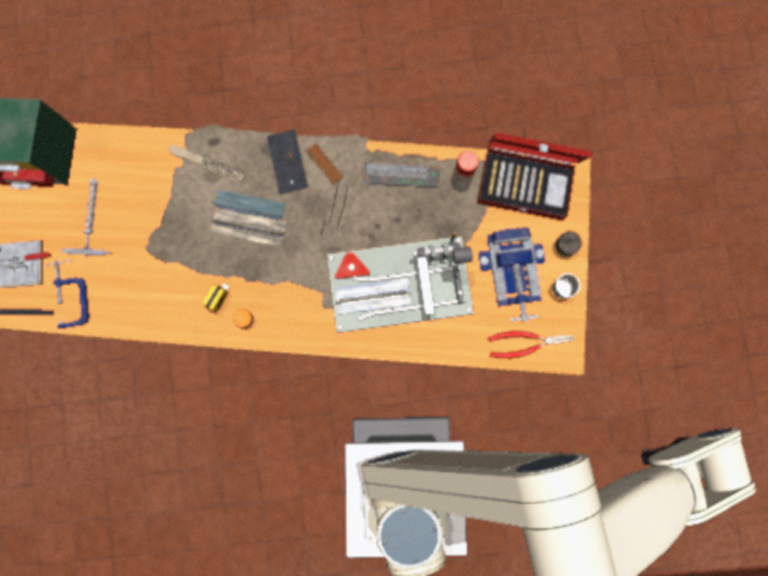

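```bash
python3 - <<'E'
import cv2,pickle
d=pickle.load(open("cams.pkl","rb"))
im=d["top"]["image"][150:230,210:325,::-1]
cv2.imwrite("pics/crop1.png",cv2.resize(im,None,fx=6.9,fy=6.9,interpolation=cv2.INTER_CUBIC))
E
```

```text
(no output)
```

View pics/crop1.png

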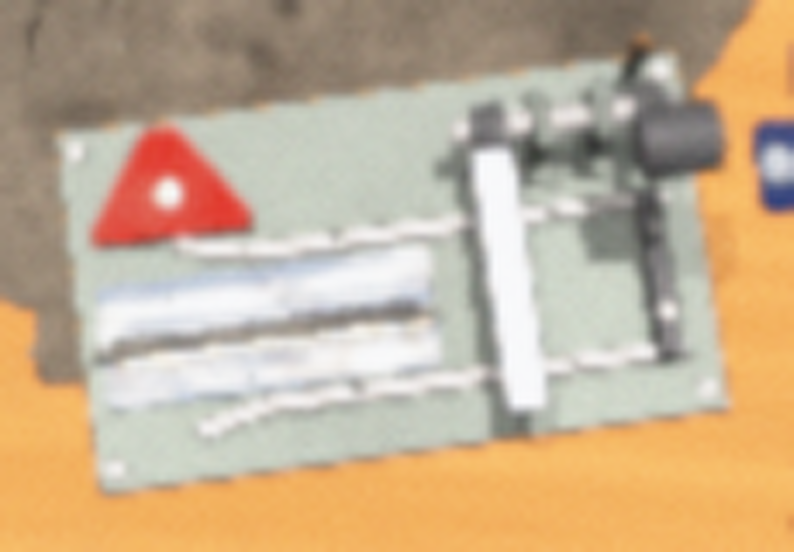

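```bash
cat >h.py <<'E'
import numpy as np,cv2,pickle
from scipy.spatial.transform import Rotation as R
def ray(c,u,v):
    # exact model: p=(1+k1 r^2)*slope
    p=np.array([(u-c["cx"])/c["fx"],(v-c["cy"])/c["fy"]]);s=p.copy()
    for _ in range(20): s=p/(1+c["k1"]*(s@s))
    return np.array([*s,1.])
def at_z(c,u,v,z):
    T=np.array(c["cam_to_world"]);d=T[:3,:3]@ray(c,u,v);o=T[:3,3]
    return o+d*(z-o[2])/d[2]
def rot(xdir_push):  # tool x down, tool z along given horizontal dir
    z=np.array([*xdir_push,0.]);x=np.array([0,0,-1.]);y=np.cross(z,x)
    return R.from_matrix(np.c_[x,y,z]).as_rotvec()
E
cat >fit.py <<'E'
from h import *
c=pickle.load(open("cams.pkl","rb"))["top"]
f=lambda a,b,z:at_z(c,210+(a+.5)/6.9-.5,150+(b+.5)/6.9-.5,z)
px=[(60,132),(102,492),(730,408),(675,53)]
J=np.array([[.11,.19],[-.11,.19],[-.11,-.19],[.11,-.19]])
W=np.array([f(*p,.01)[:2] for p in px]);print(W.round(3))
w=W-W.mean(0);th=np.arctan2((J[:,0]*w[:,1]-J[:,1]*w[:,0]).sum(),(J*w).sum())
Rm=np.array([[np.cos(th),-np.sin(th)],[np.sin(th),np.cos(th)]]);o=W.mean(0)
print("jig",o,th,"resid mm",((J@Rm.T+o-W)*1e3).round(1).tolist())
inv=lambda p:(Rm.T@(p[:2]-o)).round(4)
print("web trail",inv(f(103,355,.03)),"lead",inv(f(432,318,.03)),"cw",inv(f(680,137,.183)),"boomtip",inv(f(525,408,.086)))
np.savez("jig.npz",o=o,th=th)
E
cat >>h.py <<'E'
def jig():
    j=np.load("jig.npz");t=float(j["th"])
    Rm=np.array([[np.cos(t),-np.sin(t)],[np.sin(t),np.cos(t)]]);o=j["o"]
    P=lambda x,y,z:np.array([*(o+Rm@[x,y]),z])
    inv=lambda p:np.array([*(Rm.T@(np.array(p[:2])-o)),p[2]])
    return P,inv,Rm
E
python3 fit.py; python3 - <<'E'
from h import *
from rig import manip
P,inv,Rm=jig()
for s in(1,-1):
  for n,p,d in(("cw0",(-.06,-.16,.20),Rm[:,0]),("cw1",(.11,-.16,.195),Rm[:,0]),("cpA",(-.028,.22,.04),Rm[:,1]),("cpB",(-.028,.06,.04),Rm[:,1])):
    q=manip.solve_ik(P(*p),rot(s*d));print(s,n,P(*p).round(3),None if q is None else np.round(q,2))
E
```

```text
[[ 0.672  0.203]
 [ 0.454  0.18 ]
 [ 0.496 -0.196]
 [ 0.713 -0.171]]
jig [0.58362326 0.00411177] 0.11004983793816024 resid mm [[0.1, 2.2], [-0.6, 1.2], [-0.9, -1.3], [1.3, -2.1]]
web trail [-0.0307  0.1768] lead [-0.0343 -0.0189] cw [ 0.0287 -0.16  ] boomtip [-0.099  -0.0623]
1 cw0 [ 0.542 -0.162  0.2  ] [-0.31  0.4   1.8  -0.    0.93 -1.99]
1 cw1 [ 0.711 -0.143  0.195] [-0.21  0.63  1.42 -0.    1.09 -1.9 ]
1 cpA [0.532 0.22  0.04 ] None
1 cpB [0.549 0.061 0.04 ] None
-1 cw0 [ 0.542 -0.162  0.2  ] [-0.31  0.4   1.8  -0.    0.93  1.15]
-1 cw1 [ 0.711 -0.143  0.195] [-0.21  0.63  1.42 -0.    1.09  1.25]
-1 cpA [0.532 0.22  0.04 ] [ 0.37  0.67  1.84 -0.    0.64  0.26]
-1 cpB [0.549 0.061 0.04 ] [ 0.09  0.65  1.89 -0.    0.61 -0.02]
```

```bash
python3 - <<'E'
from h import *
from rig import manip
P,inv,Rm=jig();q=rot(-Rm[:,0])
manip.command_gripper(0.0,20)
manip.move_to(P(-.08,-.16,.34),q)
manip.servo_line(P(-.06,-.16,.19),rate=.15)
manip.servo_line(P(-.015,-.16,.19),rate=.08)
F0=np.array(manip.get_contact_force());print(F0.round(2),manip.get_time())
for x in np.arange(0,.096,.012):
    manip.servo_line(P(x,-.16,.19),rate=.06)
    F=np.array(manip.get_contact_force())-F0
    print(round(x,3),inv(manip.get_position()).round(4),F.round(1),round(manip.get_time(),1))
    if np.linalg.norm(F)>25:break
    if x>.07 and np.linalg.norm(F)<.4:break
c=manip.camera("scene")
cv2.imwrite("pics/s1.png",cv2.resize(c["image"][130:250,190:310,::-1],None,fx=5,fy=5,interpolation=cv2.INTER_CUBIC))
E
```

```text
[0.84 0.05 0.57] 4.85
0.0 [ 0.     -0.1601  0.1898] [-2.9 -1.1 -0.7] 5.2
0.012 [ 0.012  -0.16    0.1899] [-2.6 -0.6  0.2] 5.6
0.024 [ 0.0241 -0.16    0.19  ] [-3.1 -0.5  1. ] 6.0
0.036 [ 0.0363 -0.16    0.1899] [-1.9 -0.3 -0.2] 6.3
0.048 [ 0.0485 -0.16    0.1899] [-2.3  0.2  0. ] 6.7
0.06 [ 0.0606 -0.16    0.1899] [-1.2 -0.3  0.2] 7.0
0.072 [ 0.0726 -0.16    0.19  ] [-1.1 -0.3 -0.5] 7.3
0.084 [ 0.0846 -0.16    0.1901] [-0.9 -0.  -0.6] 7.7
```

View pics/s1.png

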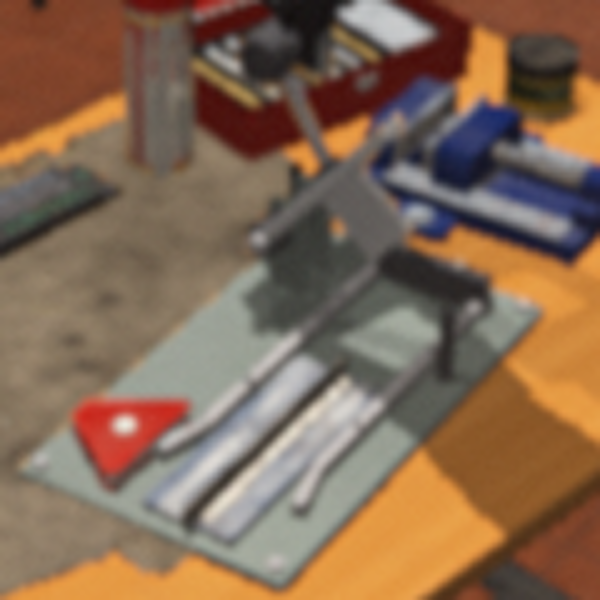

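The boom is up about 45° (tip at ~(260,240)), and the counterweight is still against the fingers near balance. I'll push on a little further.

```bash
python3 - <<'E'
from h import *
from rig import manip
P,inv,Rm=jig()
for x in (.094,.104,.114):
    manip.servo_line(P(x,-.16,.19),rate=.06)
    print(inv(manip.get_position()).round(4),np.round(manip.get_contact_force(),1))
manip.hold(.6)
print(np.round(manip.get_contact_force(),1))
manip.servo_line(P(.06,-.16,.19),rate=.12)
manip.servo_line(P(.0,-.16,.36),rate=.2)
manip.hold(.3);print(manip.get_time())
c=manip.camera("scene")
cv2.imwrite("pics/s2.png",cv2.resize(c["image"][130:250,190:310,::-1],None,fx=5,fy=5,interpolation=cv2.INTER_CUBIC))
E
```

```text
[ 0.0945 -0.16    0.19  ] [-0.2 -0.3  0.4]
[ 0.1044 -0.16    0.1899] [-0.9 -0.   0.1]
[ 0.1144 -0.1599  0.1899] [ 0.1  0.7 -0.2]
[-0.4  0.4 -0.9]
11.25
```

View pics/s2.png

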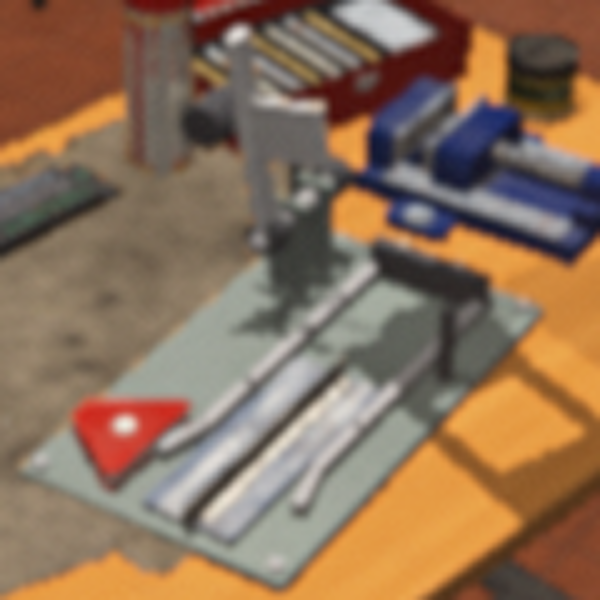

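The boom stands upright (tip at (238,35)) and the counterweight rests low at (205,120), so the arm is raised and free. The coupon hasn't moved. Next I'll push it.

```bash
python3 - <<'E'
from h import *
from rig import manip
P,inv,Rm=jig();q=rot(-Rm[:,1]);X=-.030;Z=.044
manip.move_to(P(X,.225,.25),q)
manip.servo_line(P(X,.225,.09),rate=.2)
manip.servo_line(P(X,.225,Z),rate=.06)
manip.hold(.2);F0=np.array(manip.get_contact_force());print(F0.round(2),manip.get_time())
ys=[.21,.2]+list(np.arange(.19,.084,-.012))+list(np.arange(.082,.056,-.003))
for y in ys:
    manip.servo_line(P(X,y,Z),rate=.06 if y>.083 else .02)
    F=np.array(manip.get_contact_force())-F0
    p=inv(manip.get_position());fy=F[:2]@Rm[:,1]
    print(round(y,3),p.round(4),F.round(1),"fy",fy.round(1),round(manip.get_time(),1))
    if abs(fy)>16 or np.linalg.norm(F)>25:break
c=manip.camera("scene")
cv2.imwrite("pics/s3.png",cv2.resize(c["image"][130:250,190:310,::-1],None,fx=5,fy=5,interpolation=cv2.INTER_CUBIC))
E
```

```text
[ 0.42 -1.06 -0.66] 14.8583
0.21 [-0.03    0.2094  0.044 ] [-0.3  1.1  0.4] fy 1.2 15.3
0.2 [-0.03    0.1996  0.044 ] [0.1 0.8 0.4] fy 0.8 15.6
0.19 [-0.03    0.1896  0.044 ] [0.2 1.  0.7] fy 1.0 15.9
0.178 [-0.0301  0.1776  0.044 ] [-0.5  0.9  0.2] fy 1.0 16.2
0.166 [-0.0301  0.1656  0.044 ] [-1.1  1.   0.3] fy 1.1 16.6
0.154 [-0.03    0.1536  0.044 ] [0.2 1.7 0.9] fy 1.6 16.9
0.142 [-0.03    0.1416  0.044 ] [-1.   1.4  0.8] fy 1.5 17.3
0.13 [-0.0301  0.1296  0.044 ] [ 0.1  1.1 -0.2] fy 1.1 17.6
0.118 [-0.03    0.1177  0.044 ] [-0.5  0.9  0.9] fy 0.9 18.0
0.106 [-0.03    0.1057  0.044 ] [-0.4  1.8 -0.1] fy 1.8 18.3
0.094 [-0.03    0.0937  0.044 ] [0.3 0.7 1.8] fy 0.6 18.7
0.082 [-0.03    0.0817  0.044 ] [0.1 2.4 0.1] fy 2.4 19.4
0.079 [-0.03    0.0788  0.044 ] [-1.5  3.7  0.8] fy 3.8 19.7
0.076 [-0.03    0.0758  0.044 ] [-1.1  3.7  1.1] fy 3.8 20.0
0.073 [-0.03    0.0728  0.044 ] [-1.   2.1  0.8] fy 2.2 20.3
0.07 [-0.03    0.0697  0.044 ] [-1.2  4.1  0.6] fy 4.2 20.6
0.067 [-0.0299  0.0672  0.044 ] [-1.6  7.4 -0.2] fy 7.5 20.9
0.064 [-0.0289  0.0666  0.0443] [ 0.1 24.  -0.5] fy 23.9 21.2
```

View pics/s3.png

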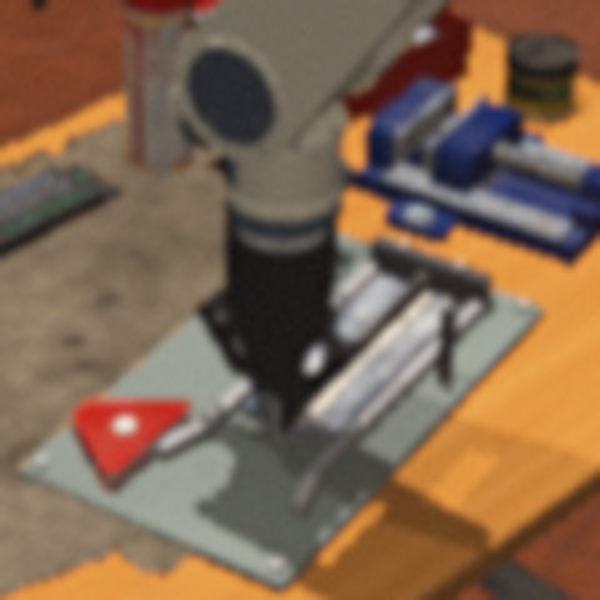

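The coupon reaches the end stop bar at about (430,265), and the force rose sharply at y=0.067, where I predicted about 0.069. I'll back off and check.

```bash
python3 - <<'E'
from h import *
from rig import manip
P,inv,Rm=jig()
manip.servo_line(P(-.03,.09,.044),rate=.06)
manip.servo_line(P(-.03,.13,.044),rate=.15)
manip.servo_line(P(-.03,.15,.25),rate=.2)
manip.move_to(P(-.1,.28,.30),rot(-Rm[:,1]))
manip.hold(.3);print(manip.get_time(),np.round(manip.get_contact_force(),1))
c=manip.camera("scene")
cv2.imwrite("pics/s4.png",cv2.resize(c["image"][130:250,190:310,::-1],None,fx=5,fy=5,interpolation=cv2.INTER_CUBIC))
E
```

```text
24.4417 [-0.4 -0.6 -0.4]
```

View pics/s4.png

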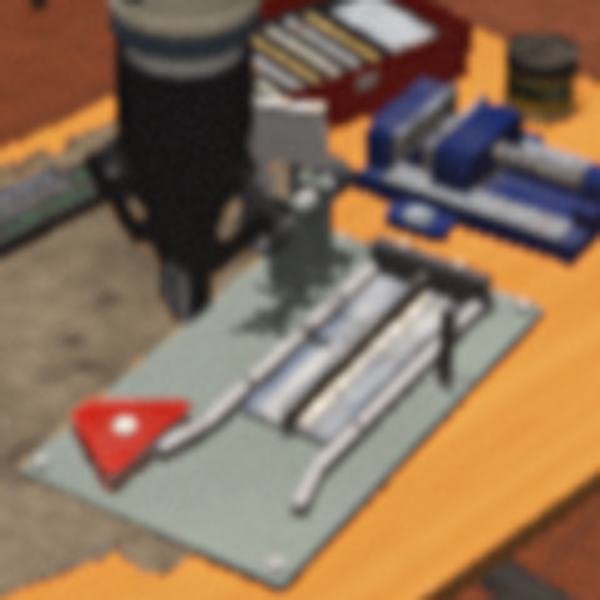

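The coupon lies straight against the stop, with its trailing end at about (290,428). The gate tongue is still raised at (290,125), and the magnet hasn't moved. I'll hand in.

```bash
python3 - <<'E'
from h import *
from rig import manip
P,inv,Rm=jig();c=pickle.load(open("cams.pkl","rb"))["scene"]
print("web trail",inv(at_z(c,190+290/5,130+430/5,.016)))
manip.sign_off()
E
```

```text
web trail [-0.0325147   0.05496296  0.016     ]
the job is handed in; nothing more can be done
```

The job is done and handed in; `sign_off` gives no verdict, so these are my own checks.

- **Barrier:** I pushed the counterweight towards the jig's +x past its balance point, and it fell against the buffer. After the robot backed away, the picture showed the boom standing upright by itself. The last picture still showed the gate tongue raised.
- **Coupon:** I pushed it along the channel by the trailing web end until the force jumped from about 7 N to 24 N. That happened at y = 0.067 m, where I had predicted 0.069 m.
- **Final position:** After backing off, the picture put the trailing end at jig y ≈ 0.055 m, against 0.058 m expected. That 3 mm is within pixel-reading error. The coupon lay straight against the stop.
- **Bystanders and robot:** The magnet looked unmoved. I did not check the other bystanders up close afterwards, but the robot did not work near them. At the end it was clear of everything, with residual force under 1 N. The last clock reading, just before hand-in, was about 24.4 s of the 51 s allowed.

No check failed. During the first part of the coupon push the force read only 1–4 N, below the stated 4–10 N sliding force. The final picture confirms that the coupon did move.

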